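# Reload the pin-capping slide under the welding head

### The arm

A 6-joint arm with a two-finger parallel gripper is mounted at the origin on the work surface. World frame = base frame: x ahead of the robot, y to its left, z up, the work surface at z = 0. Lengths are in m, angles in rad, forces in N, time in s.
With the tool pointing down it reaches from about 0.35 to 0.875 m from the base axis. Payload 15.5 kg.
Tool frame: the origin (TCP) lies midway between the tips of the shut fingers; the grasp point (between the pads) lies 19 mm behind it (hold_point_z is the distance from the TCP to the grasp point, in m); z points along the fingers, y is the direction in which the jaws open and shut (so a half turn about z gives the same grasp; the last joint's range is limited). The gripper opens to 85 mm and grips with 20 to 120 N. Pads are 22 mm wide; open, the fingers measure 114 mm over their backs; the gripper's body (76 mm by 85 mm) begins 54 mm behind the grasp point. The pads swing forward as they close: fully open they stand 13 mm farther back than shut.
Start: joints at [-1.196, 0.494, 1.345, -0, 1.302, -0.096], TCP at [0.283, -0.557, 0.231] pointing down, gripper open.
Joint ranges: [-2.91, 2.91], [-0.82, 2.16], [0.22, 2.67], [-1.22, 4.37], [0.12, 2.79], [-3.08, 3.08]. Speed limits (rad/s): [1.89, 1.89, 2.57, 3.01, 3.01, 3.01].

### API

Orientations are given as [roll, pitch, yaw] about the fixed x, y, z axes, in that order (R = Rz(yaw) Ry(pitch) Rx(roll)).
In Python, from workcell import read_state, capture, sign_off, hold_point_z gives the robot as it stands. The module is installed in compiled form; this text tells all that it offers.
- The arm moves only by the tool servo_tool, never from a script. Its argument "moves" is a list of rows, each a list of 6 numbers: the shift along the tool's x, y, z in cm, then the turn, a rotation vector about the tool's x, y, z in rad. A call has 1 to 20 rows; each row is the pose to reach, as a shift and turn from the pose commanded when the call began, along the tool's axes at that moment; what a row does not reach only later rows make up. A row lasts 1/10 s, in which the tool goes at most 50 mm and 8.59 degrees, less where a joint would pass 70% of its speed; a pose out of reach is approached as far as the arm can. A call with a gripper value outside its range is refused whole. "grip" is the closure in counts, from 0 (fully open) to 255 (shut), set as the call begins (left out, the last holds). The fingers move at their own pace and stop on an object; the grip force is fixed at half the most. Time passes only in rows, so rows that repeat a pose let the fingers close. It gives the time, the measured TCP pose, the force and the opening at its end, in the units of the state.
- read_state(): the state, without advancing time (a new reading comes with each control period).
- capture(name): name is "scene" or "top"; returns a dict with "color" (480x640x3 uint8, blue, green, red), "z_map" (480x640 float32, m along the optical axis (not along the pixel's ray), 0 where there is no reading), "fov_y" (degrees; the focal length in pixels is half the picture's height over the tangent of half this angle, whatever the lens; pixels are square), "cx", "cy" (the principal point, pixels), "position" and "orientation" of the camera in the world. Camera axes: x right, y up, looking along -z (the intrinsics and any distortion apply to the point x, -y, -z); pixel columns grow to the right and rows downward; lengths in m; the calibration is good to about 2 mm. A picture is of the moment at which its call begins.
- sign_off(): hands the job in, once; it reports no verdict.
The state is a dict: "time_s": time; "qpos": joint angles; "dq": joint speeds; "effort": joint torques, N m; "tcp_pos": TCP position; "orientation": TCP orientation; "wrist_force": force on the tool from outside, world axes, zero at the start; "torque": the same for the moment, N m; "opening": finger opening in m.
Only numpy, scipy, OpenCV 4.12 (cv2) and the standard library are available. Lean on these libraries where they do the work, as an engineer would, in place of code of your own. Each camera call takes 0.05 s, during which the arm holds its last target. There are 200 camera calls.

### The job

The weld cycle is over: draw the slide fully out to its loading stop, take the finished pins with weld caps out of the tubes and put them in the parts bin, then stand every blank from the stock block in a tube of its own, pushed fully down. Then run the loaded slide fully home against its stop under the welding head, without knocking the head or disturbing the other tools on the bench.

Things in the scene. Friction and masses are not known exactly. Their poses are not given: they have to be found in the camera images.
- slide (a joint): position of the fixture's sliding carriage (m): 0 = fully in, against the stop under the welding head (where it starts); 0.23 = fully out, against the stop at the loading end. Growing values move it along the fixture's own -y axis. About 3 N of friction to move it, plus drag of 1.5 N at 0.1 m/s; it stays where it is left
- post (a point): centre of the grip of the carriage's upright pull post: a round black rubber grip 22 mm in diameter and 85 mm long, from 50 mm below to 35 mm above this point; it stands on the carriage 85 mm from the nearest tube, at the end away from the welding head, and moves with the carriage. Its y axis is the direction of the slide: pushing it along +y moves the carriage in under the head, along -y out
- fixture: slide fixture bolted to the bench: a grey base plate 130 mm wide (x) and 600 mm long (y), 10 mm thick, with two steel shafts along y, a stop plate at each end and a carriage on them (top of the carriage plate 42 mm above the bench). Origin: centre of its underside. The welding head is at its +y end, the loading end is -y
- weldhead: welding head fixed on the fixture: a two-post gantry 295 mm high on the far (+x) side, with a torch whose copper nozzle hangs over the tube row, 212 mm above the bench, and an amber arc screen 163 mm high on the robot's (-x) side. It covers the fixture from about y = 70 mm to 340 mm. Its origin and axes are those of the fixture; it does not move
- block: drilled steel stock block 60 mm (x) by 190 mm (y) by 60 mm high, fixed to the bench, with a row of four holes along y at -67.5, -22.5, 22.5 and 67.5 mm, 16 mm in diameter and 50 mm deep, in which the blank pins stand. Origin: centre of its underside
- bin_floor (a point): centre of the inner floor of the parts bin: an open grey sheet-metal box, outside 140 mm (x) by 210 mm (y) by 55 mm high, 4 mm walls and floor, 0.8 kg, loose on the bench; it starts empty
- tube0 (a point): centre of the mouth of upright tube 0 on the carriage (nearest the pull post): bore 18 mm, 60 mm deep, 26 mm outside, mouth 106 mm above the bench; it moves with the carriage. A pin standing fully down in it has its mid-point 15 mm above this point
- tube1 (a point): centre of the mouth of upright tube 1 on the carriage (next along, 50 mm further in): bore 18 mm, 60 mm deep, 26 mm outside, mouth 106 mm above the bench; it moves with the carriage. A pin standing fully down in it has its mid-point 15 mm above this point
- tube2 (a point): centre of the mouth of upright tube 2 on the carriage (next along, 50 mm further in): bore 18 mm, 60 mm deep, 26 mm outside, mouth 106 mm above the bench; it moves with the carriage. A pin standing fully down in it has its mid-point 15 mm above this point
- tube3 (a point): centre of the mouth of upright tube 3 on the carriage (the last, furthest in): bore 18 mm, 60 mm deep, 26 mm outside, mouth 106 mm above the bench; it moves with the carriage. A pin standing fully down in it has its mid-point 15 mm above this point
- blank0_mid (a point): mid-point of blank pin 0: plain steel round bar 14 mm in diameter, 150 mm long, 0.18 kg, flat top, chamfered foot; z axis along the pin towards its top. Starts standing in the stock block, its foot 50 mm down the hole, where it can lean by 2 degrees. 3 or 4 of the blanks are present, None if absent
- blank1_mid (a point): mid-point of blank pin 1: plain steel round bar 14 mm in diameter, 150 mm long, 0.18 kg, flat top, chamfered foot; z axis along the pin towards its top. Starts standing in the stock block, its foot 50 mm down the hole, where it can lean by 2 degrees. 3 or 4 of the blanks are present, None if absent
- blank2_mid (a point): mid-point of blank pin 2: plain steel round bar 14 mm in diameter, 150 mm long, 0.18 kg, flat top, chamfered foot; z axis along the pin towards its top. Starts standing in the stock block, its foot 50 mm down the hole, where it can lean by 2 degrees. 3 or 4 of the blanks are present, None if absent
- blank3_mid (a point): mid-point of blank pin 3: plain steel round bar 14 mm in diameter, 150 mm long, 0.18 kg, flat top, chamfered foot; z axis along the pin towards its top. Starts standing in the stock block, its foot 50 mm down the hole, where it can lean by 2 degrees. 3 or 4 of the blanks are present, None if absent
- capped0_mid (a point): mid-point of finished pin 0: like a blank but with a dark domed weld cap 21 mm in diameter over the top 15 mm (151 mm long overall, 0.19 kg); this point is 75 mm above the foot; z axis towards the cap. Starts standing in a tube of the carriage. 2 or 3 of them are present, None if absent
- capped1_mid (a point): mid-point of finished pin 1: like a blank but with a dark domed weld cap 21 mm in diameter over the top 15 mm (151 mm long overall, 0.19 kg); this point is 75 mm above the foot; z axis towards the cap. Starts standing in a tube of the carriage. 2 or 3 of them are present, None if absent
- capped2_mid (a point): mid-point of finished pin 2: like a blank but with a dark domed weld cap 21 mm in diameter over the top 15 mm (151 mm long overall, 0.19 kg); this point is 75 mm above the foot; z axis towards the cap. Starts standing in a tube of the carriage. 2 or 3 of them are present, None if absent
- capped3_mid (a point): mid-point of finished pin 3: like a blank but with a dark domed weld cap 21 mm in diameter over the top 15 mm (151 mm long overall, 0.19 kg); this point is 75 mm above the foot; z axis towards the cap. Starts standing in a tube of the carriage. 2 or 3 of them are present, None if absent
- offcut: square steel tube offcut 50 x 50 x 160 mm; a bystander, loose, to be left alone
- tape: red tape measure 70 x 36 x 66 mm; a bystander, loose, to be left alone
- spray: spray can 66 mm in diameter, 190 mm high, standing; a bystander, loose, to be left alone
- chipper: hammer with a wooden handle, lying; a bystander, loose, to be left alone
- wirebrush: brush lying on the bench; a bystander, loose, to be left alone
- pliers: blue-handled pliers lying on the bench, about 200 mm long; a bystander, loose, to be left alone

How it is judged:
By the outcome, as a careful person would: the job done as asked, in the order asked, and still so for the second after the job is handed in, with the robot touching nothing.
Of blank0, blank1, blank2, blank3 only 3 to 4 are there at a start; the rules pass over those that are not, and their reading is None.
Of capped0, capped1, capped2, capped3 only 2 to 3 are there at a start; the rules pass over those that are not, and their reading is None.
At some moment in a run one of bin may be knocked a few centimetres aside while the robot is not near it.
It also fails if it takes over 210 s, if anything falls off the work surface, if the arm or the gripper's body presses on something with over 40 N, if the wrist force passes 120 N, or if a joint passes its speed limit or range.

## Working session

There is one attempt and no reset: what is moved stays moved. The work goes in short steps, Python scripts to look and compute and a tool call to move; the robot and the scene stay as the last step left them, time stands still between calls to the robot, and variables do not carry over. Pictures are saved under pics/ and viewed, about 12 in all and at most 16, crops included, and the job is handed in when it is done.

Besides the shell and the picture viewer there is one more tool, called after "Request:" as name(argument=value, ...), one argument or row to a line, values as JSON. servo_tool: Moves the arm, as the interface text tells. Its arguments: {"type":"object","properties":{"moves":{"type":"array","items":{"type":"array","items":{"type":"number"}}},"grip":{"type":"number"}},"required":["moves"]}

```bash
mkdir -p pics
cat > h.py <<'E'
import numpy as np, cv2
from scipy.spatial.transform import Rotation as R
from workcell import read_state, capture, sign_off, hold_point_z
def cam(n):
    c=capture(n); c['f']=240/np.tan(np.radians(c['fov_y'])/2)
    o=np.array(c['orientation'],float)
    c['R']=R.from_euler('xyz',o).as_matrix() if o.shape==(3,) else (o if o.shape==(3,3) else R.from_quat(o).as_matrix())
    c['p']=np.array(c['position']); return c
def cloud(c):
    v,u=np.mgrid[0:480,0:640]; z=c['z_map']
    P=np.stack([(u-c['cx'])/c['f']*z,-(v-c['cy'])/c['f']*z,-z],-1)
    W=P@c['R'].T+c['p']; W[z==0]=np.nan; return W
def proj(c,X):
    q=(np.asarray(X)-c['p'])@c['R']; return np.stack([c['cx']+c['f']*q[...,0]/-q[...,2],c['cy']+c['f']*q[...,1]/q[...,2]],-1)
def ray(c,u,v,h):
    d=c['R']@np.array([(u-c['cx'])/c['f'],-(v-c['cy'])/c['f'],-1]); return c['p']+d*(h-c['p'][2])/d[2]
E
python3 - <<'E'
from h import *
for n in('scene','top'):
    c=cam(n); print(n,{k:c[k] for k in c if k not in('color','z_map')})
    cv2.imwrite(f'pics/{n}0.png',c['color']); np.save(n+'0.npy',cloud(c))
print(read_state(), hold_point_z)
E
```

```text
scene {'fov_y': 50.55459206725074, 'cx': 325.8711619207328, 'cy': 241.62265947476484, 'position': array([1.54071536, 0.15470522, 1.14041975]), 'orientation': array([ 0.75274406, -0.01742715,  1.7757482 ]), 'f': np.float64(508.24508546108274), 'R': array([[-0.20348913, -0.71211658,  0.67192422],
       [ 0.97892211, -0.16019613,  0.12668347],
       [ 0.01742626,  0.68354018,  0.72970483]]), 'p': array([1.54071536, 0.15470522, 1.14041975])}
top {'fov_y': 55.42651504233627, 'cx': 311.07610362518983, 'cy': 235.95506290085103, 'position': array([ 0.3367107 , -0.00941505,  1.49128797]), 'orientation': array([ 0.16119538, -0.01626475, -1.56256875]), 'f': np.float64(456.8757461331737), 'R': array([[ 0.0082264 ,  0.98698125, -0.16062485],
       [-0.99983389,  0.01073108,  0.01473215],
       [ 0.01626403,  0.16047698,  0.98690558]]), 'p': array([ 0.3367107 , -0.00941505,  1.49128797])}
{'time_s': 0.1, 'qpos': array([-1.19652277e+00,  4.94135028e-01,  1.34603614e+00,  2.65819490e-05,
        1.30249550e+00, -9.54952752e-02]), 'dq': array([-0.00209025, -0.00135428, -0.00160021, -0.00068058,  0.00106972,
       -0.00126092]), 'effort': array([ 2.93760058e-03, -8.83589458e+01, -3.84561110e+01,  1.53522210e-04,
        5.22891409e-03,  9.47514877e-05]), 'tcp_pos': array([ 0.28282657, -0.55700448,  0.23076238]), 'orientation': array([-3.14052597e+00, -1.27914355e-04,  4.69761699e-01]), 'wrist_force': array([ 0.13966267, -0.54408343,  0.25600078]), 'torque': array([-0.04750821, -0.06824366,  0.06031418]), 'opening': 0.08541143841752537} 0.0187
```

View pics/scene0.png

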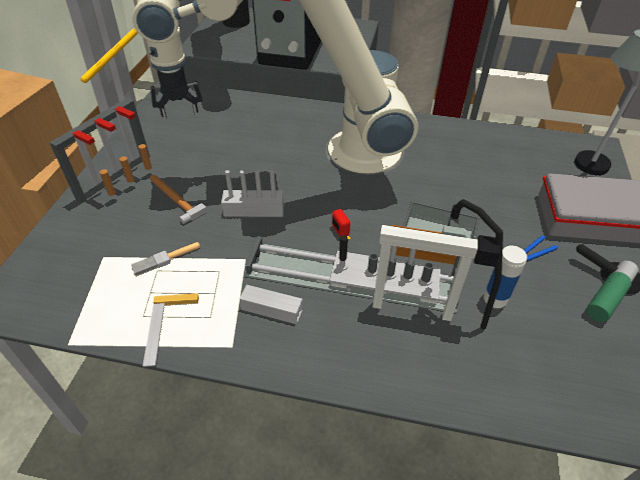

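View pics/top0.png

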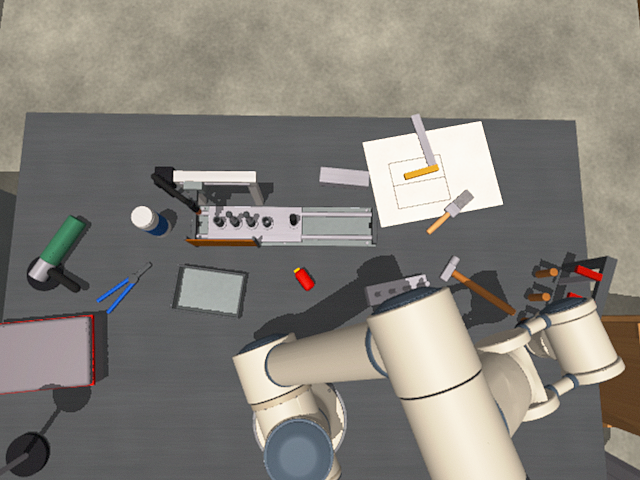

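Scene view: post with its black grip near (344,245), tubes/pins at (372–428,265), the block at (252,200), and the tape (red) at (341,220). Top view: fixture x 190–375, y 205–245. Bin (210,290).

Run:
```python
from h import *
c=cv2.imread('pics/scene0.png'); t=cv2.imread('pics/top0.png')
a=cv2.resize(c[200:320,220:520],None,fx=2.6,fy=2.6,interpolation=cv2.INTER_CUBIC)
b=cv2.resize(t[160:320,140:440],None,fx=2.6,fy=2.6,interpolation=cv2.INTER_CUBIC)
cv2.imwrite('pics/z0.png',a); cv2.imwrite('pics/z1.png',b)
T=np.load('top0.npy'); S=np.load('scene0.npy')
def blobs(W,lo,hi,box,name,mn=8):
    m=(W[...,2]>lo)&(W[...,2]<hi)&(W[...,0]>box[0])&(W[...,0]<box[1])&(W[...,1]>box[2])&(W[...,1]<box[3])
    n,l,s,_=cv2.connectedComponentsWithStats(m.astype(np.uint8))
    for i in range(1,n):
        if s[i,4]>=mn:
            p=W[l==i]; print(name,lo,hi,'px',s[i,:5],'med',np.round(np.median(p,0),4),'min',np.round(p.min(0),3),'max',np.round(p.max(0),3))
fb=(.35,.9,-.3,.4)
blobs(T,.185,.205,fb,'T caps');blobs(T,.09,.11,fb,'T tubes');blobs(T,.12,.16,fb,'T post')
blobs(S,.16,.215,fb,'S caps');blobs(S,.09,.2,fb,'S tubes'); 
bb=(.2,.6,-.45,0)
blobs(S,.1,.2,bb,'S blanks',4);blobs(S,.05,.065,bb,'S block',20);blobs(T,.05,.065,bb,'T block',20)
blobs(T,.045,.065,(.2,.7,.1,.6),'T bin');blobs(T,.002,.008,(.2,.7,.1,.6),'T binfloor',100)
blobs(T,.035,.048,fb,'T carr',50);blobs(T,.008,.014,fb,'T base',50)
```

```text
T caps 0.185 0.205 px [250 184   9   8  20] med [0.6828 0.1345 0.1916] min [0.681 0.128 0.186] max [0.702 0.151 0.204]
T caps 0.185 0.205 px [226 211   7   7  38] med [0.6108 0.2089 0.1946] min [0.602 0.201 0.186] max [0.619 0.218 0.201]
T caps 0.185 0.205 px [243 211   7   7  39] med [0.6106 0.1595 0.1939] min [0.602 0.151 0.187] max [0.619 0.169 0.201]
T tubes 0.09 0.11 px [199 193   2   5  10] med [0.6879 0.3188 0.1024] min [0.682 0.317 0.091] max [0.694 0.32  0.107]
T tubes 0.09 0.11 px [253 197   8   2  13] med [0.6826 0.14   0.1034] min [0.682 0.129 0.094] max [0.684 0.152 0.109]
T tubes 0.09 0.11 px [213 215  10  10  43] med [0.6118 0.2603 0.1041] min [0.599 0.247 0.091] max [0.624 0.273 0.108]
T tubes 0.09 0.11 px [230 216   9   9  32] med [0.6073 0.2069 0.1044] min [0.6   0.197 0.09 ] max [0.621 0.22  0.11 ]
T tubes 0.09 0.11 px [246 216   9   9  32] med [0.6073 0.1559 0.1036] min [0.6   0.148 0.091] max [0.624 0.171 0.11 ]
T tubes 0.09 0.11 px [262 216   9   9  40] med [0.6123 0.1096 0.1044] min [0.599 0.098 0.091] max [0.624 0.122 0.11 ]
T tubes 0.09 0.11 px [191 239  67  
[... 7003 characters left out ...]
d [ 0.6693 -0.1365  0.0112] min [ 0.662 -0.167  0.008] max [ 0.677 -0.107  0.014]
T base 0.008 0.014 px [198 215  11  18 114] med [0.6153 0.3224 0.0107] min [0.586 0.306 0.008] max [0.644 0.34  0.014]
T base 0.008 0.014 px [302 216  70  19 784] med [ 0.6153 -0.1133  0.011 ] min [ 0.585 -0.229  0.008] max [ 0.646 -0.001  0.014]
T base 0.008 0.014 px [295 239  57   8 244] med [ 0.558  -0.0773  0.0108] min [ 0.546 -0.163  0.008] max [0.569 0.021 0.014]
T base 0.008 0.014 px [352 239  20   8  79] med [ 0.5589 -0.1921  0.0109] min [ 0.547 -0.229  0.008] max [ 0.569 -0.166  0.014]
T base 0.008 0.014 px [260 242  30   3  61] med [0.553  0.0895 0.0107] min [0.549 0.04  0.008] max [0.557 0.136 0.014]
```

View pics/z0.png

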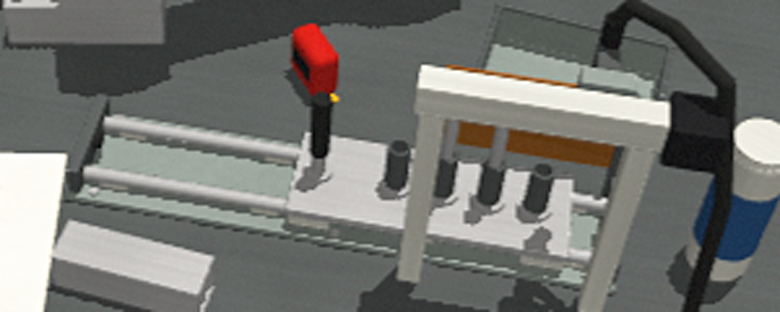

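View pics/z1.png

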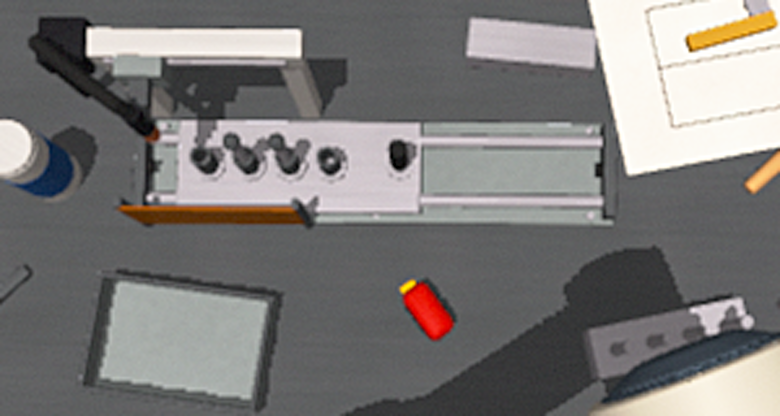

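Scene: pull post crop (320,125) and four tubes; capped pins stand only in tubes 1 and 2, tubes 0 and 3 are empty. All four blanks are in the block; the bin is crop (190,335), turned slightly. The slide runs nearly along world y. I keep yaw at 90° throughout, so tool x=+y, y=+x, z=-z.

Request:
servo_tool(
  moves=[
    [0, 0, -5, 0, 0, 0],
    [55.7, -37, -5, 0, 0, -1.101],
    [55.7, -37, -5, 0, 0, -1.101],
    [55.7, -37, -5, 0, 0, -1.101],
    [55.7, -37, -5, 0, 0, -1.101],
    [55.7, -37, -5, 0, 0, -1.101],
    [55.7, -37, -5, 0, 0, -1.101],
    [55.7, -37, -5, 0, 0, -1.101],
    [55.7, -37, -5, 0, 0, -1.101],
    [55.7, -37, -5, 0, 0, -1.101],
    [55.7, -37, -5, 0, 0, -1.101],
    [55.7, -37, -5, 0, 0, -1.101],
    [55.7, -37, -5, 0, 0, -1.101],
    [55.7, -37, -5, 0, 0, -1.101],
    [55.7, -37, -5, 0, 0, -1.101],
    [55.7, -37, -5, 0, 0, -1.101],
    [55.7, -37, -5, 0, 0, -1.101],
    [55.7, -37, -5, 0, 0, -1.101],
    [55.7, -37, -5, 0, 0, -1.101],
    [55.7, -37, -5, 0, 0, -1.101],
  ],
  grip=0,
)

```text
time_s: 2.1
tcp_pos: [0.6118, 0.0238, 0.2815]
orientation: [3.142, 0.0, 1.57]
wrist_force: [0.5, 0.1, 0.4]
opening: 0.0851
```

Request:
servo_tool(
  moves=[
    [0.1, 0, 4, 0, 0, 0],
    [0.1, 0, 8, 0, 0, 0],
    [0.1, 0, 11, 0, 0, 0],
    [0.1, 0, 14, 0, 0, 0],
    [0.1, 0, 16, 0, 0, 0],
    [0.1, 0, 17.4, 0, 0, 0],
    [0.1, 0, 17.4, 0, 0, 0],
  ],
)

```text
time_s: 2.8
tcp_pos: [0.6113, 0.0255, 0.1059]
orientation: [-3.139, -0.0, 1.57]
wrist_force: [0.3, 0.6, 0.2]
opening: 0.0857
```

Request:
servo_tool(
  moves=[
    [0, 0, 0, 0, 0, 0],
    [0, 0, 0, 0, 0, 0],
    [0, 0, 0, 0, 0, 0],
    [0, 0, 0, 0, 0, 0],
    [0, 0, 0, 0, 0, 0],
    [0, 0, 0, 0, 0, 0],
    [0, 0, 0, 0, 0, 0],
    [0, 0, 0, 0, 0, 0],
    [0, 0, 0, 0, 0, 0],
    [0, 0, 0, 0, 0, 0],
  ],
  grip=255,
)

```text
time_s: 3.8
tcp_pos: [0.6105, 0.0258, 0.1078]
orientation: [-3.139, 0.0, 1.571]
wrist_force: [-12.7, -0.9, 12.7]
opening: 0.0206
```

Request:
servo_tool(
  moves=[
    [0, -0.15, -0.1, 0, 0, 0],
    [-0.5, -0.15, -0.1, 0, 0, 0],
    [-1.5, -0.15, -0.1, 0, 0, 0],
    [-2.7, -0.15, -0.1, 0, 0, 0],
    [-4, -0.15, -0.1, 0, 0, 0],
    [-5.4, -0.15, -0.1, 0, 0, 0],
    [-6.8, -0.15, -0.1, 0, 0, 0],
    [-8.2, -0.15, -0.1, 0, 0, 0],
    [-9.6, -0.15, -0.1, 0, 0, 0],
    [-11, -0.15, -0.1, 0, 0, 0],
    [-12.4, -0.15, -0.1, 0, 0, 0],
    [-13.8, -0.15, -0.1, 0, 0, 0],
    [-15.2, -0.15, -0.1, 0, 0, 0],
    [-16.6, -0.15, -0.1, 0, 0, 0],
    [-18, -0.15, -0.1, 0, 0, 0],
    [-19.2, -0.15, -0.1, 0, 0, 0],
    [-20.3, -0.15, -0.1, 0, 0, 0],
    [-21.2, -0.15, -0.1, 0, 0, 0],
    [-21.8, -0.15, -0.1, 0, 0, 0],
    [-22.2, -0.15, -0.1, 0, 0, 0],
  ],
)

```text
time_s: 5.8
tcp_pos: [0.611, -0.1963, 0.1079]
orientation: [3.141, -0.001, 1.57]
wrist_force: [6.8, 3.9, -9.5]
opening: 0.0204
```

Request:
servo_tool(
  moves=[
    [-0.2, 0, 0, 0, 0, 0],
    [-0.4, 0, 0, 0, 0, 0],
    [-0.6, 0, 0, 0, 0, 0],
    [-0.7, 0, 0, 0, 0, 0],
    [-0.8, 0, 0, 0, 0, 0],
    [-0.85, 0, 0, 0, 0, 0],
    [-0.9, 0, 0, 0, 0, 0],
  ],
)

```text
time_s: 6.5
tcp_pos: [0.6111, -0.2042, 0.1079]
orientation: [3.141, -0.002, 1.571]
wrist_force: [7.0, 11.4, -8.4]
opening: 0.0205
```

Request:
servo_tool(
  moves=[
    [0, 0, 0, 0, 0, 0],
    [0, 0, 0, 0, 0, 0],
    [0, 0, 0, 0, 0, 0],
    [0, 0, 0, 0, 0, 0],
    [0, 0, 0, 0, 0, 0],
    [0, 0, 0, 0, 0, 0],
    [0, 0, 0, 0, 0, 0],
    [0, 0, -4, 0, 0, 0],
    [0, 0, -8, 0, 0, 0],
    [0, 0, -13, 0, 0, 0],
    [0, 0, -16, 0, 0, 0],
    [0, 0, -16, 0, 0, 0],
  ],
  grip=0,
)

```text
time_s: 7.7
tcp_pos: [0.6124, -0.206, 0.2733]
orientation: [3.134, 0.003, 1.571]
wrist_force: [0.7, -0.6, 0.4]
opening: 0.0853
```

Run:
```python
from h import *
cv2.setNumThreads(1)
c=cam('scene'); S=cloud(c); cv2.imwrite('pics/s1.png',c['color'])
t=cam('top'); T=cloud(t); cv2.imwrite('pics/t1.png',t['color'])
def blobs(W,lo,hi,box,name,mn=8):
    m=(W[...,2]>lo)&(W[...,2]<hi)&(W[...,0]>box[0])&(W[...,0]<box[1])&(W[...,1]>box[2])&(W[...,1]<box[3])
    n,l,s,_=cv2.connectedComponentsWithStats(m.astype(np.uint8))
    for i in range(1,n):
        if s[i,4]>=mn:
            p=W[l==i]; print(name,lo,hi,'n',s[i,4],'mid',np.round((p.min(0)+p.max(0))/2,4),'min',np.round(p.min(0),3),'max',np.round(p.max(0),3))
fb=(.57,.65,-.17,.08)
blobs(T,.183,.205,fb,'T caps');blobs(S,.183,.205,fb,'S caps');blobs(T,.098,.11,fb,'T tubes');blobs(S,.098,.112,fb,'S tubes')
bb=(.33,.47,-.42,-.18)
for lo in(.07,.1,.13,.15): blobs(S,lo,lo+.02,bb,'S blank'); blobs(T,lo,lo+.02,bb,'T blank',5)
print(read_state()['tcp_pos'])
a=np.vstack([cv2.resize(c['color'][150:310,215:435],(660,480)) ]); cv2.imwrite('pics/s1z.png',a)
```

```text
T caps 0.183 0.205 n 35 mid [ 0.6127 -0.0208  0.1947] min [ 0.604 -0.028  0.186] max [ 0.622 -0.014  0.204]
T caps 0.183 0.205 n 40 mid [ 0.6125 -0.0718  0.194 ] min [ 0.602 -0.081  0.185] max [ 0.623 -0.063  0.202]
S caps 0.183 0.205 n 44 mid [ 0.6132 -0.071   0.1897] min [ 0.603 -0.081  0.183] max [ 0.623 -0.061  0.196]
S caps 0.183 0.205 n 46 mid [ 0.6135 -0.02    0.1922] min [ 0.603 -0.03   0.184] max [ 0.624 -0.01   0.2  ]
T tubes 0.098 0.11 n 27 mid [0.6131 0.0307 0.1039] min [0.601 0.02  0.099] max [0.625 0.042 0.109]
T tubes 0.098 0.11 n 25 mid [ 0.6111 -0.0186  0.105 ] min [ 0.6   -0.029  0.1  ] max [ 0.622 -0.008  0.11 ]
T tubes 0.098 0.11 n 31 mid [ 0.6115 -0.0696  0.1039] min [ 0.601 -0.082  0.098] max [ 0.622 -0.057  0.11 ]
T tubes 0.098 0.11 n 24 mid [ 0.6131 -0.1176  0.1044] min [ 0.6   -0.128  0.099] max [ 0.626 -0.107  0.11 ]
S tubes 0.098 0.112 n 48 mid [ 0.6124 -0.1179  0.1039] min [ 0.599 -0.13   0.098] max [ 0.626 -0.105  0.11 ]
S tubes 0.098 0.112 n 48 mid [ 0.6137 -0.0676  0.1046] min [ 0.602 -0.079  0.098] max [ 0.625 -0.056  0.111]
S tubes 0.098 0.112 n 45 mi
[... 1768 characters left out ...]
in [ 0.404 -0.321  0.131] max [ 0.413 -0.318  0.15 ]
S blank 0.15 0.16999999999999998 n 20 mid [ 0.4181 -0.3665  0.1569] min [ 0.409 -0.374  0.151] max [ 0.427 -0.359  0.163]
S blank 0.15 0.16999999999999998 n 20 mid [ 0.3899 -0.2369  0.1558] min [ 0.382 -0.244  0.15 ] max [ 0.398 -0.23   0.162]
T blank 0.15 0.16999999999999998 n 21 mid [ 0.4182 -0.3688  0.1589] min [ 0.412 -0.375  0.154] max [ 0.424 -0.362  0.164]
T blank 0.15 0.16999999999999998 n 21 mid [ 0.4089 -0.3241  0.1599] min [ 0.403 -0.331  0.155] max [ 0.415 -0.317  0.165]
T blank 0.15 0.16999999999999998 n 21 mid [ 0.4    -0.2803  0.1569] min [ 0.394 -0.286  0.151] max [ 0.406 -0.274  0.163]
[ 0.610647   -0.20522298  0.26855708]
```

View pics/s1z.png

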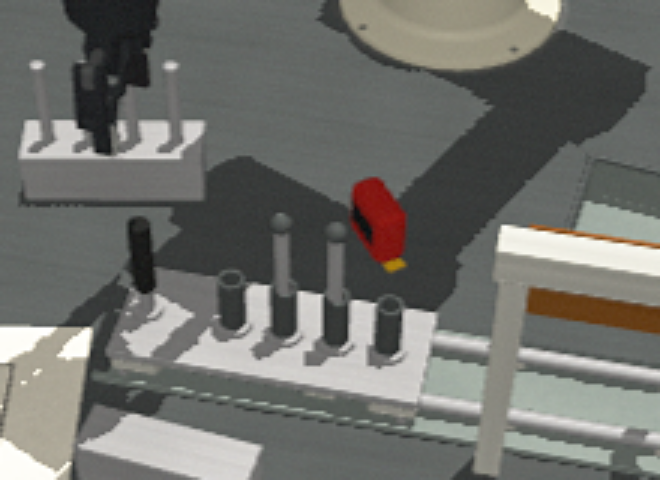

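The slide is out at its stop (tube crop positions (232,290) to (389,320)). Capped pins are in tubes 1 and 2. Now the tube 2 pin.

Request:
servo_tool(
  moves=[
    [5, 0.1, 0, 0, 0, 0],
    [10, 0.1, 0, 0, 0, 0],
    [14, 0.1, 0, 0, 0, 0],
    [17, 0.1, 0, 0, 0, 0],
    [18.5, 0.1, 0, 0, 0, 0],
    [18.5, 0.1, 0, 0, 0, 0],
    [18.5, 0.1, 4, 0, 0, 0],
    [18.5, 0.1, 8, 0, 0, 0],
    [18.5, 0.1, 11, 0, 0, 0],
    [18.5, 0.1, 13, 0, 0, 0],
    [18.5, 0.1, 13.6, 0, 0, 0],
    [18.5, 0.1, 13.6, 0, 0, 0],
  ],
)

```text
time_s: 9.0
tcp_pos: [0.6112, -0.0212, 0.1315]
orientation: [-3.14, -0.0, 1.57]
wrist_force: [0.6, -0.5, 0.2]
opening: 0.0853
```

Request:
servo_tool(
  moves=[
    [0, 0, 0, 0, 0, 0],
    [0, 0, 0, 0, 0, 0],
    [0, 0, 0, 0, 0, 0],
    [0, 0, 0, 0, 0, 0],
    [0, 0, 0, 0, 0, 0],
    [0, 0, 0, 0, 0, 0],
    [0, 0, 0, 0, 0, 0],
    [0, 0, 0, 0, 0, 0],
    [0, 0, 0, 0, 0, 0],
    [0, 0, 0, 0, 0, 0],
  ],
  grip=255,
)

```text
time_s: 10.0
tcp_pos: [0.6115, -0.0202, 0.1327]
orientation: [3.142, 0.0, 1.571]
wrist_force: [-2.5, 0.0, 6.2]
opening: 0.0125
```

Request:
servo_tool(
  moves=[
    [0, 0, -3, 0, 0, 0],
    [0, 0, -7, 0, 0, 0],
    [0, 0, -11, 0, 0, 0],
    [0, 0, -15, 0, 0, 0],
    [0, 0, -16, 0, 0, 0],
    [0, -4, -16, 0, 0, 0],
    [0, -8, -16, 0, 0, 0],
    [0, -12, -16, 0, 0, 0],
    [0, -16, -16, 0, 0, 0],
    [0, -20, -16, 0, 0, 0],
    [3, -23, -16, 0, 0, 0],
    [7, -23.7, -16, 0, 0, 0],
    [11, -23.7, -16, 0, 0, 0],
    [15, -23.7, -16, 0, 0, 0],
    [19, -23.7, -16, 0, 0, 0],
    [23, -23.7, -16, 0, 0, 0],
    [27, -23.7, -16, 0, 0, 0],
    [29, -23.7, -16, 0, 0, 0],
    [30, -23.7, -16, 0, 0, 0],
    [30, -23.7, -16, 0, 0, 0],
  ],
)

```text
time_s: 12.0
tcp_pos: [0.3743, 0.2802, 0.2917]
orientation: [-3.141, 0.0, 1.572]
wrist_force: [1.1, -0.5, -3.3]
opening: 0.0125
```

```bash
cat >> h.py <<'E'
def bin_pose():
    t=cam('top'); W=cloud(t)
    m=(W[...,2]>.045)&(W[...,2]<.062)&(W[...,0]>.25)&(W[...,0]<.52)&(W[...,1]>.1)&(W[...,1]<.5)
    P=W[m][:,:2]; f=(W[...,2]>.001)&(W[...,2]<.009)
    n,l,s,_=cv2.connectedComponentsWithStats(m.astype(np.uint8)); k=1+np.argmax(s[1:,4])
    P=W[l==k][:,:2].astype(np.float32)
    print('bin rim',cv2.minAreaRect(P),P.min(0),P.max(0),len(P)); return t
E
python3 - <<'E'
from h import *
t=bin_pose(); s=cam('scene'); a=np.hstack([cv2.resize(t['color'][170:350,140:400],(400,277)),cv2.resize(s['color'][150:310,280:520],(400,277))]); cv2.imwrite('pics/b1.png',a)
x=read_state(); print(x['tcp_pos'],x['orientation'],x['opening'],x['wrist_force'])
E
```

```text
bin rim ((0.3679971396923065, 0.23936426639556885), (0.10686793178319931, 0.10329422354698181), 83.05882263183594) [0.31137577 0.18008037] [0.41280818 0.29796064] 122
[0.37438977 0.27889223 0.2919567 ] [-3.14090647e+00  7.53622740e-04  1.57066742e+00] 0.012398461044325617 [ 0.4683886  -0.79100706 -1.81274769]
```

View pics/b1.png

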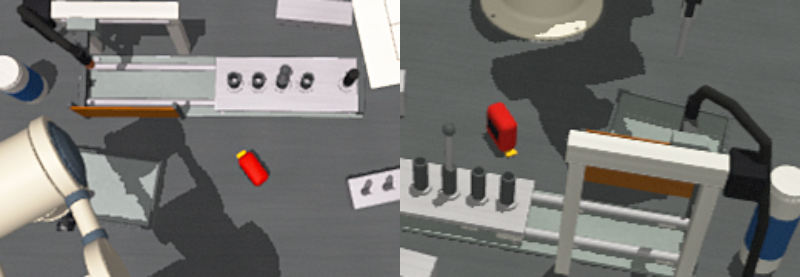

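Request:
servo_tool(
  moves=[
    [0, 0, 0, 0, 0.14, 0],
    [0, 0, 0, 0, 0.28, 0],
    [0, 0, 0, 0, 0.42, 0],
    [0, 0, 0, 0, 0.56, 0],
    [0, 0, 0, 0, 0.7, 0],
    [0, 0, 0, 0, 0.84, 0],
    [0, 0, 1, 0, 0.87, 0],
    [0, 0, 4, 0, 0.87, 0],
    [0, 0, 7, 0, 0.87, 0],
    [0, 0, 10, 0, 0.87, 0],
    [0, 0, 13, 0, 0.87, 0],
    [0, 0, 15, 0, 0.87, 0],
    [0, 0, 16, 0, 0.87, 0],
    [0, 0, 16, 0, 0.87, 0],
    [0, 0, 16, 0, 0.87, 0],
  ],
)

```text
time_s: 13.6
tcp_pos: [0.3749, 0.2792, 0.1327]
orientation: [3.141, -0.87, 1.57]
wrist_force: [-1.0, -0.5, -1.4]
opening: 0.0125
```

Request:
servo_tool(
  moves=[
    [-1.2, 0, 1, 0, 0, 0],
    [-2.4, 0, 2, 0, 0, 0],
    [-3.6, 0, 3, 0, 0, 0],
    [-4.2, 0, 3.5, 0, 0, 0],
    [-4.2, 0, 3.5, 0, 0, 0],
    [-4.4, 0, 3.7, 0, 0, 0],
    [-4.4, 0, 3.7, 0, 0, 0],
  ],
)

```text
time_s: 14.3
tcp_pos: [0.3748, 0.2797, 0.0752]
orientation: [3.14, -0.87, 1.572]
wrist_force: [-1.1, -0.3, -1.2]
opening: 0.0125
```

Request:
servo_tool(
  moves=[
    [0, 0, 0, 0, 0, 0],
    [0, 0, 0, 0, 0, 0],
    [0, 0, 0, 0, 0, 0],
    [0, 0, 0, 0, 0, 0],
    [0, 0, 0, 0, 0, 0],
    [0, 0, 0, 0, 0, 0],
    [-0.5, 0, -2, 0, 0, 0],
    [0, 0, -5, 0, 0, 0],
    [2, 0, -8, 0, 0, 0],
    [5, 0, -11, 0, 0, 0],
    [8, 0, -12, 0, 0, 0],
    [8, 0, -12, 0, 0, 0],
  ],
  grip=150,
)

```text
time_s: 15.5
tcp_pos: [0.3751, 0.24, 0.2162]
orientation: [3.134, -0.87, 1.577]
wrist_force: [-0.0, 0.1, -1.4]
opening: 0.0352
```

Request:
servo_tool(
  moves=[
    [3, 0, -2.6, 0, -0.14, 0],
    [6.1, 0, -5.2, 0, -0.28, 0],
    [3.9, 0, -7.8, 0, -0.42, 0],
    [1.3, 0, -10.9, 0, -0.56, 0],
    [-1.3, 0, -14, 0, -0.7, 0],
    [-3.9, 0, -17, 0, -0.84, 0],
    [-6.5, 0, -20, 0, -0.87, 0],
    [-9.1, 0, -23.1, 0, -0.87, 0],
    [-11.6, 2, -26.2, 0, -0.87, 0],
    [-13.9, 5, -28.9, 0, -0.87, 0],
    [-13.9, 10, -28.9, 0, -0.87, 0],
    [-13.9, 15, -28.9, 0, -0.87, 0],
    [-13.9, 19, -28.9, 0, -0.87, 0],
    [-13.9, 22, -28.9, 0, -0.87, 0],
    [-13.9, 23.6, -28.9, 0, -0.87, 0],
    [-13.9, 23.6, -28.9, 0, -0.87, 0],
    [-13.9, 23.6, -28.9, 0, -0.87, 0],
  ],
  grip=0,
)

```text
time_s: 17.2
tcp_pos: [0.6099, -0.0708, 0.2922]
orientation: [-3.139, -0.001, 1.571]
wrist_force: [-0.7, 0.2, -0.2]
opening: 0.0851
```

Run:
```python
from h import *
s=cam('scene'); t=bin_pose(); a=np.hstack([cv2.resize(t['color'][240:340,150:300],(450,300)),cv2.resize(s['color'][170:290,340:500],(400,300))]); cv2.imwrite('pics/b2.png',a[:, :800])
x=read_state(); print(x['tcp_pos'],x['orientation'],x['opening'],x['wrist_force'])
```

```text
bin rim ((0.4226914346218109, 0.25218239426612854), (0.14629511535167694, 0.07571423798799515), 82.14952087402344) [0.37563187 0.17458132] [0.468381  0.3201991] 135
[ 0.60960989 -0.07092351  0.29308134] [-3.14051141e+00 -2.86879826e-04  1.57089764e+00] 0.08504728655737712 [-0.32715814 -0.06466506  0.68394703]
```

View pics/b2.png

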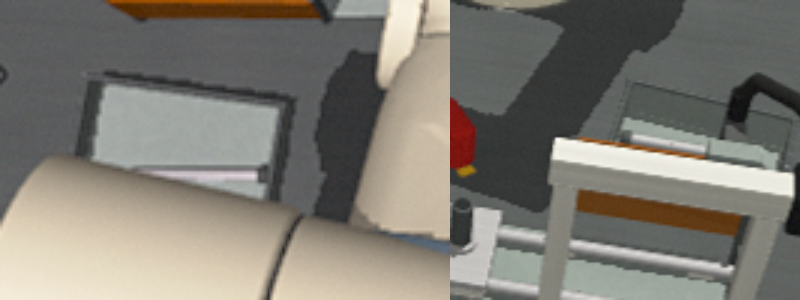

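First pin lies in the bin (crop (200,175)). Next, the tube 1 pin.

Request:
servo_tool(
  moves=[
    [0, 0.15, 4, 0, 0, 0],
    [0, 0.15, 8, 0, 0, 0],
    [0, 0.15, 12, 0, 0, 0],
    [0, 0.15, 15, 0, 0, 0],
    [0, 0.15, 16.1, 0, 0, 0],
    [0, 0.15, 16.1, 0, 0, 0],
  ],
)

```text
time_s: 17.9
tcp_pos: [0.6111, -0.0709, 0.1318]
orientation: [-3.139, -0.0, 1.571]
wrist_force: [-0.0, -0.4, 0.2]
opening: 0.0854
```

Request:
servo_tool(
  moves=[
    [0, 0, 0, 0, 0, 0],
    [0, 0, 0, 0, 0, 0],
    [0, 0, 0, 0, 0, 0],
    [0, 0, 0, 0, 0, 0],
    [0, 0, 0, 0, 0, 0],
    [0, 0, 0, 0, 0, 0],
    [0, 0, 0, 0, 0, 0],
    [0, 0, 0, 0, 0, 0],
    [0, 0, 0, 0, 0, 0],
    [0, 0, 0, 0, 0, 0],
  ],
  grip=255,
)

```text
time_s: 18.9
tcp_pos: [0.6123, -0.0712, 0.133]
orientation: [3.141, 0.0, 1.571]
wrist_force: [-2.0, -1.4, 7.2]
opening: 0.0125
```

Request:
servo_tool(
  moves=[
    [0, 0, -3, 0, 0, 0],
    [0, 0, -7, 0, 0, 0],
    [0, 0, -11, 0, 0, 0],
    [0, 0, -15, 0, 0, 0],
    [0, 0, -16, 0, 0, 0],
    [0, -4, -16, 0, 0, 0],
    [0, -8, -16, 0, 0, 0],
    [2, -12, -16, 0, 0, 0],
    [5, -16, -16, 0, 0, 0],
    [9, -18, -16, 0, 0, 0],
    [13, -19, -16, 0, 0, 0],
    [17, -19.1, -16, 0, 0, 0],
    [21, -19.1, -16, 0, 0.1, 0],
    [25, -19.1, -16, 0, 0.22, 0],
    [29, -19.1, -16, 0, 0.35, 0],
    [32, -19.1, -16, 0, 0.48, 0],
    [34, -19.1, -16, 0, 0.61, 0],
    [35, -19.1, -16, 0, 0.74, 0],
    [35, -19.1, -16, 0, 0.87, 0],
    [35, -19.1, -16, 0, 0.87, 0],
  ],
)

```text
time_s: 20.9
tcp_pos: [0.4207, 0.2779, 0.2904]
orientation: [-3.134, -0.873, 1.562]
wrist_force: [0.0, -1.4, -3.2]
opening: 0.0128
```

Run:
```python
from h import *
t=bin_pose()
x=read_state(); print(x['tcp_pos'],x['orientation'],x['opening'],x['wrist_force'])
```

```text
bin rim ((0.3284286558628082, 0.28015485405921936), (0.07344749569892883, 0.2107633352279663), 13.28670597076416) [0.31124052 0.18508363] [0.3881324  0.39051023] 163
[0.42094758 0.27790151 0.29086047] [-3.13426753 -0.86797469  1.56229961] 0.012468125784232082 [ 0.31378337 -0.77780179 -2.23108522]
```

Request:
servo_tool(
  moves=[
    [-3, 0, 2.5, 0, 0, 0],
    [-6, 0, 5, 0, 0, 0],
    [-9, 0, 7.5, 0, 0, 0],
    [-12, 0, 10, 0, 0, 0],
    [-14, 0, 11.8, 0, 0, 0],
    [-15.5, 0, 13, 0, 0, 0],
    [-16.6, 0, 14, 0, 0, 0],
    [-16.6, 0, 14, 0, 0, 0],
    [-16.6, 0, 14, 0, 0, 0],
  ],
)

```text
time_s: 21.85
tcp_pos: [0.4212, 0.2794, 0.0756]
orientation: [-3.141, -0.869, 1.572]
wrist_force: [-0.0, -0.7, -1.1]
opening: 0.0126
```

Request:
servo_tool(
  moves=[
    [0, 0, 0, 0, 0, 0],
    [0, 0, 0, 0, 0, 0],
    [0, 0, 0, 0, 0, 0],
    [0, 0, 0, 0, 0, 0],
    [0, 0, 0, 0, 0, 0],
    [0, 0, 0, 0, 0, 0],
    [-0.5, 0, -2, 0, 0, 0],
    [0, 0, -5, 0, 0, 0],
    [2, 0, -8, 0, 0, 0],
    [5, 0, -11, 0, 0, 0],
    [8, 0, -12, 0, 0, 0],
    [8, 0, -12, 0, 0, 0],
  ],
  grip=178,
)

```text
time_s: 23.05
tcp_pos: [0.4217, 0.2393, 0.2168]
orientation: [3.134, -0.87, 1.577]
wrist_force: [-0.0, -0.4, -0.1]
opening: 0.0257
```

Request:
servo_tool(
  moves=[
    [3, 0, -2.6, 0, -0.14, 0],
    [6.1, 0, -5.2, 0, -0.28, 0],
    [3.9, 0, -7.8, 0, -0.42, 0],
    [1.3, 0, -10.9, 0, -0.56, 0],
    [-1.3, 0, -14, 0, -0.7, 0],
    [-3.9, 0, -17, 0, -0.84, 0],
    [-6.5, 0, -20, 0, -0.87, 0],
    [-9.1, 0, -23.1, 0, -0.87, 0],
    [-11.6, 2, -26.2, 0, -0.87, 0],
    [-13.9, 5, -28.9, 0, -0.87, 0],
    [-13.9, 10, -28.9, 0, -0.87, 0],
    [-13.9, 15, -28.9, 0, -0.87, 0],
    [-13.9, 18, -28.9, 0, -0.87, 0],
    [-13.9, 18, -28.9, 0, -0.87, 0],
    [-13.9, 18, -28.9, 0, -0.87, 0],
  ],
  grip=0,
)

```text
time_s: 24.55
tcp_pos: [0.6008, -0.0715, 0.2924]
orientation: [-3.139, -0.001, 1.572]
wrist_force: [-0.6, -0.2, -0.5]
opening: 0.0853
```

```bash
cat >> h.py <<'E'
def lean(S,box=(.33,.47,-.42,-.18),lo=.075,hi=.152):
    W=S; m=(W[...,2]>lo)&(W[...,2]<hi)&(W[...,0]>box[0])&(W[...,0]<box[1])&(W[...,1]>box[2])&(W[...,1]<box[3])
    n,l,s,_=cv2.connectedComponentsWithStats(m.astype(np.uint8))
    for i in range(1,n):
        if s[i,4]<25: continue
        p=W[l==i]; r=[]
        # per image row mean -> line x(z), y(z)
        vv,uu=np.nonzero(l==i)
        for v in np.unique(vv): r.append(p[vv==v].mean(0))
        r=np.array(r); k=np.polyfit(r[:,2],r[:,:2],1); at=lambda z:np.round(k[0]*z+k[1],4)
        print('pin n',len(p),'mean',np.round(p.mean(0),4),'slope',np.round(k[0],3),'at .06',at(.06),'at .115',at(.115),'at .16',at(.16))
E
python3 - <<'E'
from h import *
s=cam('scene'); S=cloud(s); t=bin_pose(); lean(S)
a=np.hstack([cv2.resize(t['color'][240:340,150:300],(390,260)),cv2.resize(s['color'][155:225,215:300],(410,260),interpolation=cv2.INTER_CUBIC)]); cv2.imwrite('pics/b3.png',a[:, :800])
x=read_state(); print(x['tcp_pos'],x['orientation'],x['opening'],x['wrist_force'])
E
```

```text
bin rim ((0.4222572445869446, 0.28633007407188416), (0.21252265572547913, 0.0854468122124672), 82.3902587890625) [0.36644307 0.17535795] [0.47679356 0.3941714 ] 235
pin n 84 mean [ 0.4214 -0.3665  0.114 ] slope [-0.037 -0.004] at .06 [ 0.4234 -0.3661] at .115 [ 0.4214 -0.3663] at .16 [ 0.4197 -0.3665]
pin n 90 mean [ 0.4121 -0.3227  0.1144] slope [-0.018  0.011] at .06 [ 0.4132 -0.3232] at .115 [ 0.4122 -0.3226] at .16 [ 0.4114 -0.3221]
pin n 90 mean [ 0.4021 -0.2792  0.1134] slope [-0.005  0.002] at .06 [ 0.4024 -0.2793] at .115 [ 0.4021 -0.2793] at .16 [ 0.4019 -0.2792]
pin n 87 mean [ 0.3932 -0.2353  0.1136] slope [-0.022 -0.008] at .06 [ 0.3944 -0.2349] at .115 [ 0.3932 -0.2353] at .16 [ 0.3922 -0.2357]
[ 0.60004366 -0.07156266  0.29336186] [-3.14005215e+00 -3.47162701e-04  1.57104732e+00] 0.08549875249295241 [ 0.6344724  -0.11888619  0.37179921]
```

View pics/b3.png

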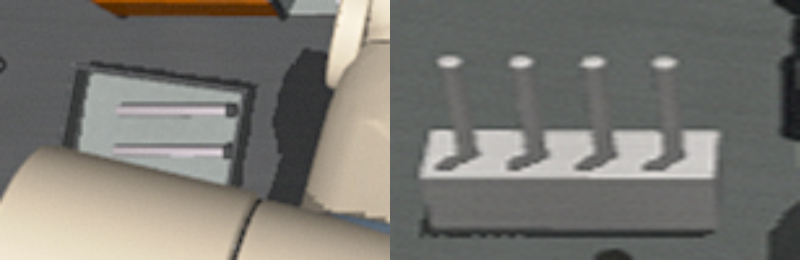

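Both finished pins are lying in the bin (left crop (175,110) and (175,150)). All four blanks stand almost upright in the block. First blank: the one nearest the robot, going to tube 3.

Request:
servo_tool(
  moves=[
    [-3, -4, 0, 0, 0, 0],
    [-6, -8, 0, 0, 0, 0],
    [-9, -12, 0, 0, 0, 0],
    [-12, -16, 0, 0, 0, 0],
    [-15, -20, 0, 0, 0, 0],
    [-16.5, -21, 0, 0, 0, 0],
    [-16.5, -21, 0, 0, 0, 0],
    [-16.5, -21, 4, 0, 0, 0],
    [-16.5, -21, 8, 0, 0, 0],
    [-16.5, -21, 12, 0, 0, 0],
    [-16.5, -21, 16, 0, 0, 0],
    [-16.5, -21, 19, 0, 0, 0],
    [-16.5, -21, 19.8, 0, 0, 0],
    [-16.5, -21, 19.8, 0, 0, 0],
  ],
)

```text
time_s: 26.05
tcp_pos: [0.3907, -0.2359, 0.0957]
orientation: [-3.14, -0.001, 1.571]
wrist_force: [-0.2, 0.2, 0.0]
opening: 0.0853
```

Request:
servo_tool(
  moves=[
    [0, 0, 0, 0, 0, 0],
    [0, 0, 0, 0, 0, 0],
    [0, 0, 0, 0, 0, 0],
    [0, 0, 0, 0, 0, 0],
    [0, 0, 0, 0, 0, 0],
    [0, 0, 0, 0, 0, 0],
    [0, 0, 0, 0, 0, 0],
    [0, 0, 0, 0, 0, 0],
    [0, 0, 0, 0, 0, 0],
    [0, 0, 0, 0, 0, 0],
  ],
  grip=255,
)

```text
time_s: 27.05
tcp_pos: [0.3901, -0.2365, 0.0963]
orientation: [-3.14, -0.0, 1.571]
wrist_force: [-9.0, -0.9, 17.6]
opening: 0.0126
```

Request:
servo_tool(
  moves=[
    [0, 0, -3, 0, 0, 0],
    [0, 0, -7, 0, 0, 0],
    [0, 0, -11, 0, 0, 0],
    [0, 0, -15, 0, 0, 0],
    [0, 0, -19, 0, 0, 0],
    [3, 3, -20.5, 0, 0, 0],
    [7, 7, -20.5, 0, 0, 0],
    [11, 11, -20.5, 0, 0, 0],
    [15, 15, -20.5, 0, 0, 0],
    [19, 18, -20.5, 0, 0, 0],
    [23, 21, -20.5, 0, 0, 0],
    [26, 22.1, -20.5, 0, 0, 0],
    [26.7, 22.1, -20.5, 0, 0, 0],
    [26.7, 22.1, -20.5, 0, 0, 0],
    [26.7, 22.1, -20.5, 0, 0, 0],
  ],
)

```text
time_s: 28.55
tcp_pos: [0.6115, 0.0296, 0.3007]
orientation: [-3.141, 0.0, 1.571]
wrist_force: [-0.1, 0.2, -1.5]
opening: 0.0123
```

```bash
cat > chk.py <<'E'
from h import *
import sys
x=read_state(); p=x['tcp_pos']; print(x['time_s'],p,x['orientation'],x['opening'],x['wrist_force'])
s=cam('scene'); S=cloud(s); f=p[2]-.086
lean(S,(p[0]-.03,p[0]+.03,p[1]-.03,p[1]+.03),f+.003,f+.062)
# depth-free: column centre of the pin in the scene picture vs column of the line through tcp
for z in (f+.01,f+.03,f+.05):
    u,v=proj(s,[p[0],p[1],z]); row=s['z_map'][int(round(v))]; d=s['p']-np.array([p[0],p[1],z]); zz=(d@s['R'])[2]
    k=np.arange(int(u)-14,int(u)+15); ok=k[np.abs(row[k]-zz)<.025]; print('z',round(z,3),'u_exp',round(u,2),'pin cols',ok.min() if len(ok) else None,ok.max() if len(ok) else None)
u,v=proj(s,[p[0],p[1],f+.02]); u,v=int(u),int(v)
cv2.imwrite('pics/held%s.png'%(sys.argv[1]),cv2.resize(s['color'][v-40:v+60,u-60:u+60],(600,500),interpolation=cv2.INTER_CUBIC))
E
python3 chk.py 0
```

```text
28.55 [0.61151941 0.02964557 0.30072284] [-3.14079406e+00  3.63338708e-04  1.57075013e+00] 0.012279976530753418 [-0.10149711  0.19621127 -1.48235731]
pin n 92 mean [0.6167 0.0302 0.2482] slope [-0.014 -0.009] at .06 [0.6193 0.032 ] at .115 [0.6185 0.0314] at .16 [0.6179 0.031 ]
z 0.225 u_exp 345.57 pin cols 343 348
z 0.245 u_exp 345.93 pin cols 344 348
z 0.265 u_exp 346.29 pin cols 344 348
```

Request:
servo_tool(
  moves=[
    [0.1, 0, 3, 0, 0, 0],
    [0.1, 0, 6, 0, 0, 0],
    [0.1, 0, 8.5, 0, 0, 0],
    [0.1, 0, 10, 0, 0, 0],
    [0.1, 0, 10.4, 0, 0, 0],
    [0.1, 0, 10.4, 0, 0, 0],
    [0.1, 0, 10.7, 0, 0, 0],
    [0.1, 0, 11, 0, 0, 0],
    [0.1, 0, 11.2, 0, 0, 0],
    [0.1, 0, 11.4, 0, 0, 0],
  ],
)

```text
time_s: 29.6
tcp_pos: [0.6122, 0.0313, 0.187]
orientation: [3.141, 0.0, 1.571]
wrist_force: [0.2, 1.0, -2.1]
opening: 0.0123
```

Request:
servo_tool(
  moves=[
    [0, 0, 0.4, 0, 0, 0],
    [0, 0, 0.8, 0, 0, 0],
    [0, 0, 1.3, 0, 0, 0],
    [0, 0, 1.8, 0, 0, 0],
    [0, 0, 2.3, 0, 0, 0],
    [0, 0, 2.8, 0, 0, 0],
  ],
)

```text
time_s: 30.2
tcp_pos: [0.6121, 0.0314, 0.1584]
orientation: [-3.141, 0.0, 1.571]
wrist_force: [-0.9, 0.1, -1.8]
opening: 0.0125
```

Request:
servo_tool(
  moves=[
    [0, 0, 0.5, 0, 0, 0],
    [0, 0, 1, 0, 0, 0],
    [0, 0, 1.4, 0, 0, 0],
    [0, 0, 1.8, 0, 0, 0],
    [0, 0, 2.1, 0, 0, 0],
    [0, 0, 2.3, 0, 0, 0],
    [0, 0, 2.5, 0, 0, 0],
  ],
)

```text
time_s: 30.9
tcp_pos: [0.6122, 0.0313, 0.1338]
orientation: [3.141, 0.0, 1.571]
wrist_force: [-0.1, 0.7, -1.9]
opening: 0.0129
```

Request:
servo_tool(
  moves=[
    [0, 0, 0.15, 0, 0, 0],
    [0, 0, 0.15, 0, 0, 0],
  ],
)

```text
time_s: 31.1
tcp_pos: [0.6122, 0.0313, 0.1326]
orientation: [3.141, 0.0, 1.571]
wrist_force: [-0.9, -0.2, -1.6]
opening: 0.0124
```

Request:
servo_tool(
  moves=[
    [0, 0, 0, 0, 0, 0],
    [0, 0, 0, 0, 0, 0],
    [0, 0, 0, 0, 0, 0],
    [0, 0, 0, 0, 0, 0],
    [0, 0, 0, 0, 0, 0],
    [0, 0, 0, 0, 0, 0],
    [0, 0, 0, 0, 0, 0],
    [0, 0, -4, 0, 0, 0],
    [0, 0, -9, 0, 0, 0],
    [0, 0, -14, 0, 0, 0],
    [-1, -1, -16, 0, 0, 0],
    [-5, -4, -16, 0, 0, 0],
    [-9, -8, -16, 0, 0, 0],
    [-13, -11, -16, 0, 0, 0],
    [-17, -14, -16, 0, 0, 0],
    [-21, -17, -16, 0, 0, 0],
    [-25, -20, -16, 0, 0, 0],
    [-29, -21.4, -16, 0, 0, 0],
    [-31.2, -21.4, -16, 0, 0, 0],
    [-31.2, -21.4, -16, 0, 0, 0],
  ],
  grip=0,
)

```text
time_s: 33.1
tcp_pos: [0.3975, -0.2835, 0.2925]
orientation: [3.141, 0.001, 1.567]
wrist_force: [1.1, 0.3, -0.4]
opening: 0.0853
```

Run:
```python
from h import *
x=read_state(); print(x['time_s'],x['tcp_pos'],x['wrist_force'])
s=cam('scene'); S=cloud(s); lean(S,(.57,.65,-.17,.08),.115,.185)
m=(abs(S[...,0]-.612)<.03)&(abs(S[...,1]-.031)<.03)&(S[...,2]>.15); print('top z',np.nanmax(S[m][:,2]),m.sum())
cv2.imwrite('pics/s2.png',cv2.resize(s['color'][150:310,215:435],(660,480)))
```

```text
33.1 [ 0.39752876 -0.28347758  0.29248366] [ 1.12155517  0.2506071  -0.39024713]
pin n 94 mean [0.6169 0.0319 0.1522] slope [-0.054 -0.008] at .06 [0.6217 0.0326] at .115 [0.6188 0.0322] at .16 [0.6164 0.0319]
top z 0.19765053223696571 78
```

View pics/s2.png

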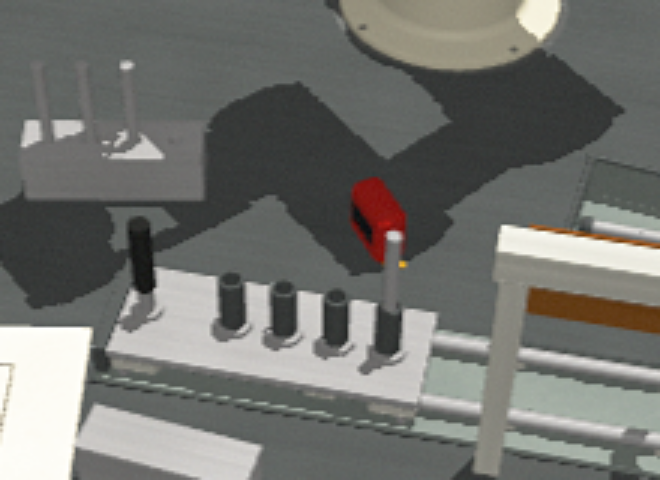

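The first blank is seated in tube 3 (crop (393,270), top at about 0.197 m). Second blank.

Request:
servo_tool(
  moves=[
    [0, 0, 4, 0, 0, 0],
    [0, 0, 8, 0, 0, 0],
    [0, 0, 12, 0, 0, 0],
    [0, 0, 16, 0, 0, 0],
    [0, 0, 18.8, 0, 0, 0],
    [0, 0, 19.6, 0, 0, 0],
    [0, 0, 19.6, 0, 0, 0],
  ],
)

```text
time_s: 33.85
tcp_pos: [0.398, -0.2797, 0.0961]
orientation: [-3.14, -0.001, 1.572]
wrist_force: [0.8, 0.0, 0.7]
opening: 0.0853
```

Request:
servo_tool(
  moves=[
    [0, 0, 0, 0, 0, 0],
    [0, 0, 0, 0, 0, 0],
    [0, 0, 0, 0, 0, 0],
    [0, 0, 0, 0, 0, 0],
    [0, 0, 0, 0, 0, 0],
    [0, 0, 0, 0, 0, 0],
    [0, 0, 0, 0, 0, 0],
    [0, 0, 0, 0, 0, 0],
    [0, 0, 0, 0, 0, 0],
    [0, 0, 0, 0, 0, 0],
  ],
  grip=255,
)

```text
time_s: 34.85
tcp_pos: [0.3981, -0.2808, 0.0969]
orientation: [3.141, 0.0, 1.571]
wrist_force: [-2.1, 0.1, 9.7]
opening: 0.0129
```

Request:
servo_tool(
  moves=[
    [0, 0, -3, 0, 0, 0],
    [0, 0, -7, 0, 0, 0],
    [0, 0, -11, 0, 0, 0],
    [0, 0, -15, 0, 0, 0],
    [0, 0, -19, 0, 0, 0],
    [3, 3, -20.4, 0, 0, 0],
    [7, 7, -20.4, 0, 0, 0],
    [11, 11, -20.4, 0, 0, 0],
    [15, 15, -20.4, 0, 0, 0],
    [19, 18, -20.4, 0, 0, 0],
    [23, 20.5, -20.4, 0, 0, 0],
    [26, 21.4, -20.4, 0, 0, 0],
    [26.2, 21.4, -20.4, 0, 0, 0],
    [26.2, 21.4, -20.4, 0, 0, 0],
    [26.2, 21.4, -20.4, 0, 0, 0],
  ],
)

```text
time_s: 36.35
tcp_pos: [0.6116, -0.0194, 0.3003]
orientation: [-3.141, 0.0, 1.57]
wrist_force: [0.7, -0.5, -1.1]
opening: 0.0125
```

```bash
python3 chk.py 1
```

```text
36.35 [ 0.61159544 -0.01938615  0.30027376] [-3.14094916e+00  2.69170753e-04  1.57040076e+00] 0.012484679222555466 [ 0.65611565 -0.53316222 -1.05266352]
pin n 80 mean [ 0.6172 -0.0186  0.2475] slope [ 0.006 -0.029] at .06 [ 0.616  -0.0133] at .115 [ 0.6164 -0.0149] at .16 [ 0.6167 -0.0162]
z 0.224 u_exp 326.91 pin cols 325 329
z 0.244 u_exp 327.05 pin cols 325 329
z 0.264 u_exp 327.21 pin cols 325 329
```

Aligned; descend.

Request:
servo_tool(
  moves=[
    [0, 0, 3, 0, 0, 0],
    [0, 0, 6, 0, 0, 0],
    [0, 0, 8.5, 0, 0, 0],
    [0, 0, 10, 0, 0, 0],
    [0, 0, 10.4, 0, 0, 0],
    [0, 0, 10.4, 0, 0, 0],
    [0, 0, 10.7, 0, 0, 0],
    [0, 0, 11, 0, 0, 0],
    [0, 0, 11.2, 0, 0, 0],
    [0, 0, 11.4, 0, 0, 0],
  ],
)

```text
time_s: 37.4
tcp_pos: [0.6122, -0.0187, 0.1866]
orientation: [3.141, 0.0, 1.571]
wrist_force: [-0.1, -0.2, -2.7]
opening: 0.0124
```

Request:
servo_tool(
  moves=[
    [0, 0, 0.4, 0, 0, 0],
    [0, 0, 0.8, 0, 0, 0],
    [0, 0, 1.1, 0, 0, 0],
  ],
)

```text
time_s: 37.7
tcp_pos: [0.612, -0.0186, 0.1749]
orientation: [-3.141, -0.0, 1.571]
wrist_force: [-0.6, -0.1, -1.9]
opening: 0.0123
```

Request:
servo_tool(
  moves=[
    [0, 0, 0.6, 0, 0, 0],
    [0, 0, 1.2, 0, 0, 0],
    [0, 0, 1.8, 0, 0, 0],
    [0, 0, 2.4, 0, 0, 0],
    [0, 0, 3, 0, 0, 0],
    [0, 0, 3.5, 0, 0, 0],
    [0, 0, 3.9, 0, 0, 0],
    [0, 0, 4.1, 0, 0, 0],
    [0, 0, 4.2, 0, 0, 0],
    [0, 0, 4.2, 0, 0, 0],
  ],
)

```text
time_s: 38.7
tcp_pos: [0.6121, -0.0187, 0.1335]
orientation: [3.141, 0.0, 1.571]
wrist_force: [-0.6, 0.2, -1.7]
opening: 0.0126
```

Request:
servo_tool(
  moves=[
    [0, 0, 0, 0, 0, 0],
    [0, 0, 0, 0, 0, 0],
    [0, 0, 0, 0, 0, 0],
    [0, 0, 0, 0, 0, 0],
    [0, 0, 0, 0, 0, 0],
    [0, 0, 0, 0, 0, 0],
    [0, 0, 0, 0, 0, 0],
    [0, 0, -4, 0, 0, 0],
    [0, 0, -9, 0, 0, 0],
    [0, 0, -14, 0, 0, 0],
    [-1, -1, -16, 0, 0, 0],
    [-5, -4, -16, 0, 0, 0],
    [-9, -8, -16, 0, 0, 0],
    [-13, -11, -16, 0, 0, 0],
    [-17, -14, -16, 0, 0, 0],
    [-21, -17, -16, 0, 0, 0],
    [-25, -20, -16, 0, 0, 0],
    [-29, -20.5, -16, 0, 0, 0],
    [-30.6, -20.5, -16, 0, 0, 0],
    [-30.6, -20.5, -16, 0, 0, 0],
  ],
  grip=0,
)

```text
time_s: 40.7
tcp_pos: [0.4068, -0.3266, 0.2933]
orientation: [3.141, 0.0, 1.568]
wrist_force: [-0.3, -0.7, -0.4]
opening: 0.0853
```

Request:
servo_tool(
  moves=[
    [0, 0, 4, 0, 0, 0],
    [0, 0, 8, 0, 0, 0],
    [0, 0, 12, 0, 0, 0],
    [0, 0, 16, 0, 0, 0],
    [0, 0, 18.8, 0, 0, 0],
    [0, 0, 19.7, 0, 0, 0],
    [0, 0, 19.7, 0, 0, 0],
  ],
)

```text
time_s: 41.4
tcp_pos: [0.4072, -0.3234, 0.0959]
orientation: [-3.14, -0.002, 1.572]
wrist_force: [-0.1, -0.3, 1.3]
opening: 0.0855
```

Request:
servo_tool(
  moves=[
    [0, 0, 0, 0, 0, 0],
    [0, 0, 0, 0, 0, 0],
    [0, 0, 0, 0, 0, 0],
    [0, 0, 0, 0, 0, 0],
    [0, 0, 0, 0, 0, 0],
    [0, 0, 0, 0, 0, 0],
    [0, 0, 0, 0, 0, 0],
    [0, 0, 0, 0, 0, 0],
    [0, 0, 0, 0, 0, 0],
    [0, 0, 0, 0, 0, 0],
  ],
  grip=255,
)

```text
time_s: 42.4
tcp_pos: [0.4072, -0.3249, 0.0969]
orientation: [3.141, 0.001, 1.571]
wrist_force: [-1.9, 0.5, 9.3]
opening: 0.0127
```

Request:
servo_tool(
  moves=[
    [0, 0, -3, 0, 0, 0],
    [0, 0, -7, 0, 0, 0],
    [0, 0, -11, 0, 0, 0],
    [0, 0, -15, 0, 0, 0],
    [0, 0, -19, 0, 0, 0],
    [3, 3, -20.4, 0, 0, 0],
    [7, 7, -20.4, 0, 0, 0],
    [11, 11, -20.4, 0, 0, 0],
    [15, 15, -20.4, 0, 0, 0],
    [19, 18, -20.4, 0, 0, 0],
    [23, 20, -20.4, 0, 0, 0],
    [25.3, 20.5, -20.4, 0, 0, 0],
    [25.6, 20.5, -20.4, 0, 0, 0],
    [25.6, 20.5, -20.4, 0, 0, 0],
    [25.6, 20.5, -20.4, 0, 0, 0],
  ],
)

```text
time_s: 43.9
tcp_pos: [0.6117, -0.0694, 0.3003]
orientation: [-3.141, 0.0, 1.57]
wrist_force: [0.9, -0.3, -1.6]
opening: 0.0124
```

```bash
python3 chk.py 2
```

```text
43.9 [ 0.61169416 -0.0694237   0.30033885] [-3.14117594e+00  2.63848078e-04  1.57031414e+00] 0.012358567233064683 [ 0.85944119 -0.28170332 -1.56069307]
pin n 84 mean [ 0.6177 -0.0681  0.2474] slope [-0.043 -0.018] at .06 [ 0.6258 -0.0648] at .115 [ 0.6235 -0.0658] at .16 [ 0.6215 -0.0667]
z 0.224 u_exp 308.05 pin cols 306 310
z 0.244 u_exp 307.99 pin cols 306 310
z 0.264 u_exp 307.92 pin cols 306 310
```

Request:
servo_tool(
  moves=[
    [0, 0, 3, 0, 0, 0],
    [0, 0, 6, 0, 0, 0],
    [0, 0, 8.5, 0, 0, 0],
    [0, 0, 10, 0, 0, 0],
    [0, 0, 10.4, 0, 0, 0],
    [0, 0, 10.4, 0, 0, 0],
    [0, 0, 10.7, 0, 0, 0],
    [0, 0, 11, 0, 0, 0],
    [0, 0, 11.2, 0, 0, 0],
    [0, 0, 11.4, 0, 0, 0],
  ],
)

```text
time_s: 44.95
tcp_pos: [0.6122, -0.0686, 0.1865]
orientation: [3.141, 0.0, 1.571]
wrist_force: [-0.1, 0.2, -1.3]
opening: 0.0124
```

Request:
servo_tool(
  moves=[
    [0, 0, 0.4, 0, 0, 0],
    [0, 0, 0.8, 0, 0, 0],
    [0, 0, 1.1, 0, 0, 0],
  ],
)

```text
time_s: 45.25
tcp_pos: [0.612, -0.0686, 0.1749]
orientation: [-3.141, -0.0, 1.571]
wrist_force: [0.3, -0.2, -1.5]
opening: 0.0125
```

Request:
servo_tool(
  moves=[
    [0, 0, 0.6, 0, 0, 0],
    [0, 0, 1.2, 0, 0, 0],
    [0, 0, 1.8, 0, 0, 0],
    [0, 0, 2.4, 0, 0, 0],
    [0, 0, 3, 0, 0, 0],
    [0, 0, 3.5, 0, 0, 0],
    [0, 0, 3.9, 0, 0, 0],
    [0, 0, 4.1, 0, 0, 0],
    [0, 0, 4.2, 0, 0, 0],
    [0, 0, 4.2, 0, 0, 0],
  ],
)

```text
time_s: 46.25
tcp_pos: [0.6121, -0.0687, 0.1334]
orientation: [3.142, 0.0, 1.571]
wrist_force: [-0.1, -0.4, -1.0]
opening: 0.0127
```

Request:
servo_tool(
  moves=[
    [0, 0, 0, 0, 0, 0],
    [0, 0, 0, 0, 0, 0],
    [0, 0, 0, 0, 0, 0],
    [0, 0, 0, 0, 0, 0],
    [0, 0, 0, 0, 0, 0],
    [0, 0, 0, 0, 0, 0],
    [0, 0, 0, 0, 0, 0],
    [0, 0, -4, 0, 0, 0],
    [0, 0, -9, 0, 0, 0],
    [0, 0, -14, 0, 0, 0],
    [-1, -1, -16, 0, 0, 0],
    [-5, -4, -16, 0, 0, 0],
    [-9, -8, -16, 0, 0, 0],
    [-13, -11, -16, 0, 0, 0],
    [-17, -14, -16, 0, 0, 0],
    [-21, -17, -16, 0, 0, 0],
    [-25, -19.6, -16, 0, 0, 0],
    [-29, -19.6, -16, 0, 0, 0],
    [-30, -19.6, -16, 0, 0, 0],
    [-30, -19.6, -16, 0, 0, 0],
  ],
  grip=0,
)

```text
time_s: 48.25
tcp_pos: [0.4158, -0.3701, 0.2931]
orientation: [-3.142, -0.0, 1.569]
wrist_force: [-0.2, 0.7, -0.2]
opening: 0.0858
```

Request:
servo_tool(
  moves=[
    [0, 0, 4, 0, 0, 0],
    [0, 0, 8, 0, 0, 0],
    [0, 0, 12, 0, 0, 0],
    [0, 0, 16, 0, 0, 0],
    [0, 0, 18.8, 0, 0, 0],
    [0, 0, 19.7, 0, 0, 0],
    [0, 0, 19.7, 0, 0, 0],
  ],
)

```text
time_s: 48.95
tcp_pos: [0.4161, -0.3674, 0.0959]
orientation: [-3.14, -0.002, 1.572]
wrist_force: [0.1, -0.4, 0.5]
opening: 0.0854
```

Request:
servo_tool(
  moves=[
    [0, 0, 0, 0, 0, 0],
    [0, 0, 0, 0, 0, 0],
    [0, 0, 0, 0, 0, 0],
    [0, 0, 0, 0, 0, 0],
    [0, 0, 0, 0, 0, 0],
    [0, 0, 0, 0, 0, 0],
    [0, 0, 0, 0, 0, 0],
    [0, 0, 0, 0, 0, 0],
    [0, 0, 0, 0, 0, 0],
    [0, 0, 0, 0, 0, 0],
  ],
  grip=255,
)

```text
time_s: 49.95
tcp_pos: [0.4163, -0.369, 0.0969]
orientation: [3.141, 0.001, 1.571]
wrist_force: [1.0, 0.7, 7.1]
opening: 0.0122
```

Request:
servo_tool(
  moves=[
    [0, 0, -3, 0, 0, 0],
    [0, 0, -7, 0, 0, 0],
    [0, 0, -11, 0, 0, 0],
    [0, 0, -15, 0, 0, 0],
    [0, 0, -19, 0, 0, 0],
    [3, 3, -20.4, 0, 0, 0],
    [7, 7, -20.4, 0, 0, 0],
    [11, 11, -20.4, 0, 0, 0],
    [15, 15, -20.4, 0, 0, 0],
    [19, 18, -20.4, 0, 0, 0],
    [23, 19.6, -20.4, 0, 0, 0],
    [25, 19.6, -20.4, 0, 0, 0],
    [25, 19.6, -20.4, 0, 0, 0],
    [25, 19.6, -20.4, 0, 0, 0],
    [25, 19.6, -20.4, 0, 0, 0],
  ],
)

```text
time_s: 51.45
tcp_pos: [0.6118, -0.1194, 0.3004]
orientation: [-3.141, 0.0, 1.57]
wrist_force: [-0.0, -0.3, -1.6]
opening: 0.0127
```

```bash
python3 chk.py 3
```

```text
51.45 [ 0.6118058  -0.11943678  0.30036089] [-3.14133845e+00  2.10294307e-04  1.57011448e+00] 0.012698928105664777 [-0.03950114 -0.29235763 -1.57396082]
pin n 90 mean [ 0.6173 -0.1182  0.2468] slope [-0.034 -0.016] at .06 [ 0.6236 -0.1155] at .115 [ 0.6217 -0.1164] at .16 [ 0.6202 -0.1171]
z 0.224 u_exp 289.38 pin cols 287 292
z 0.244 u_exp 289.11 pin cols 287 291
z 0.264 u_exp 288.83 pin cols 287 291
```

Request:
servo_tool(
  moves=[
    [0, 0, 3, 0, 0, 0],
    [0, 0, 6, 0, 0, 0],
    [0, 0, 8.5, 0, 0, 0],
    [0, 0, 10, 0, 0, 0],
    [0, 0, 10.4, 0, 0, 0],
    [0, 0, 10.4, 0, 0, 0],
    [0, 0, 10.7, 0, 0, 0],
    [0, 0, 11, 0, 0, 0],
    [0, 0, 11.2, 0, 0, 0],
    [0, 0, 11.4, 0, 0, 0],
  ],
)

```text
time_s: 52.5
tcp_pos: [0.6122, -0.1187, 0.1866]
orientation: [3.141, 0.0, 1.571]
wrist_force: [-1.4, 0.3, -2.2]
opening: 0.0125
```

Request:
servo_tool(
  moves=[
    [0, 0, 0.4, 0, 0, 0],
    [0, 0, 0.8, 0, 0, 0],
    [0, 0, 1.1, 0, 0, 0],
  ],
)

```text
time_s: 52.8
tcp_pos: [0.612, -0.1186, 0.1749]
orientation: [-3.141, -0.0, 1.571]
wrist_force: [-0.2, 0.4, -1.5]
opening: 0.0126
```

Request:
servo_tool(
  moves=[
    [0, 0, 0.6, 0, 0, 0],
    [0, 0, 1.2, 0, 0, 0],
    [0, 0, 1.8, 0, 0, 0],
    [0, 0, 2.4, 0, 0, 0],
    [0, 0, 3, 0, 0, 0],
    [0, 0, 3.5, 0, 0, 0],
    [0, 0, 3.9, 0, 0, 0],
    [0, 0, 4.1, 0, 0, 0],
    [0, 0, 4.2, 0, 0, 0],
    [0, 0, 4.2, 0, 0, 0],
  ],
)

```text
time_s: 53.8
tcp_pos: [0.6121, -0.1187, 0.1334]
orientation: [3.141, 0.0, 1.571]
wrist_force: [0.1, 0.9, -1.6]
opening: 0.013
```

Request:
servo_tool(
  moves=[
    [0, 0, 0, 0, 0, 0],
    [0, 0, 0, 0, 0, 0],
    [0, 0, 0, 0, 0, 0],
    [0, 0, 0, 0, 0, 0],
    [0, 0, 0, 0, 0, 0],
    [0, 0, 0, 0, 0, 0],
    [0, 0, 0, 0, 0, 0],
    [0, 0, -4, 0, 0, 0],
    [0, 0, -9, 0, 0, 0],
    [0, 0, -14, 0, 0, 0],
    [-2, 0, -16, 0, 0, 0],
    [-5, 0, -16, 0, 0, 0],
    [-8, 0, -16, 0, 0, 0],
    [-8.6, 0, -16, 0, 0, 0],
    [-8.6, 0, -16, 0, 0, 0],
    [-8.6, 0, -16, 0, 0, 0],
  ],
  grip=0,
)

```text
time_s: 55.4
tcp_pos: [0.612, -0.204, 0.2932]
orientation: [-3.141, -0.0, 1.571]
wrist_force: [-0.1, 0.3, -0.4]
opening: 0.0856
```

Run:
```python
from h import *
x=read_state(); print(x['time_s'],x['tcp_pos'],x['wrist_force'])
s=cam('scene'); S=cloud(s); lean(S,(.57,.65,-.17,.08),.115,.185)
for y in(-.119,-.069,-.019,.031):
    m=(abs(S[...,0]-.612)<.03)&(abs(S[...,1]-y)<.02)&(S[...,2]>.15)&(S[...,2]<.21); print('top z',np.nanmax(S[m][:,2]),m.sum())
m=(abs(S[...,0]-.612)<.03)&(abs(S[...,1]+.205)<.03)&(S[...,2]>.08)&(S[...,2]<.165); p=S[m]; print('post',np.median(p,0),p.min(0),p.max(0))
cv2.imwrite('pics/s3.png',cv2.resize(s['color'][130:310,215:455],(720,540)))
```

```text
55.4 [ 0.61200922 -0.20396776  0.29323892] [-0.06185774  0.34305875 -0.43363149]
pin n 92 mean [ 0.6174 -0.117   0.1518] slope [-0.03 -0.02] at .06 [ 0.6203 -0.1152] at .115 [ 0.6186 -0.1163] at .16 [ 0.6172 -0.1172]
pin n 103 mean [ 0.6165 -0.0673  0.1512] slope [-0.043 -0.012] at .06 [ 0.6204 -0.0663] at .115 [ 0.618 -0.067] at .16 [ 0.6161 -0.0675]
pin n 94 mean [ 0.617  -0.0176  0.1493] slope [0.004 0.025] at .06 [ 0.6167 -0.0198] at .115 [ 0.6169 -0.0184] at .16 [ 0.6171 -0.0173]
pin n 94 mean [0.6169 0.0317 0.1509] slope [-0.032 -0.025] at .06 [0.6196 0.0336] at .115 [0.6178 0.0323] at .16 [0.6164 0.0312]
top z 0.19868001906365362 82
top z 0.1980995451113008 86
top z 0.19786315362626372 75
top z 0.19934230866322555 78
post [ 0.61896739 -0.20041786  0.12738056] [ 0.60134974 -0.21380447  0.08021658] [ 0.62617149 -0.19151279  0.16340815]
```

View pics/s3.png

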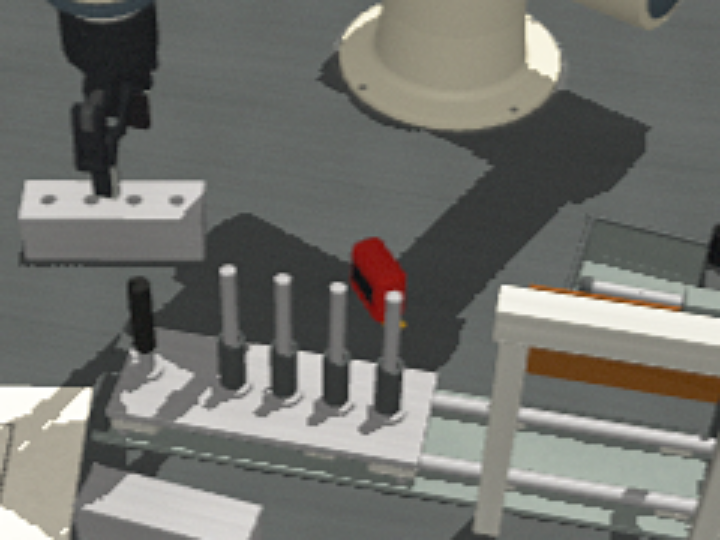

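All four blanks stand in the tubes with equal tops (crop (228–393, 270–300)). The block is empty. Now grip the post.

Request:
servo_tool(
  moves=[
    [0, -0.1, 4, 0, 0, 0],
    [0, -0.1, 8, 0, 0, 0],
    [0, -0.1, 12, 0, 0, 0],
    [0, -0.1, 15, 0, 0, 0],
    [0, -0.1, 17.5, 0, 0, 0],
    [0, -0.1, 18.5, 0, 0, 0],
    [0, -0.1, 18.5, 0, 0, 0],
  ],
)

```text
time_s: 56.15
tcp_pos: [0.6107, -0.2037, 0.1075]
orientation: [-3.14, -0.001, 1.572]
wrist_force: [0.5, 0.6, 0.6]
opening: 0.085
```

Request:
servo_tool(
  moves=[
    [0, 0, 0, 0, 0, 0],
    [0, 0, 0, 0, 0, 0],
    [0, 0, 0, 0, 0, 0],
    [0, 0, 0, 0, 0, 0],
    [0, 0, 0, 0, 0, 0],
    [0, 0, 0, 0, 0, 0],
    [0, 0, 0, 0, 0, 0],
    [0, 0, 0, 0, 0, 0],
    [0, 0, 0, 0, 0, 0],
    [0, 0, 0, 0, 0, 0],
  ],
  grip=255,
)

```text
time_s: 57.15
tcp_pos: [0.6111, -0.2048, 0.1092]
orientation: [3.141, 0.0, 1.571]
wrist_force: [-3.3, 1.2, 8.6]
opening: 0.0208
```

Request:
servo_tool(
  moves=[
    [0.2, 0, -0.05, 0, 0, 0],
    [0.7, 0, -0.05, 0, 0, 0],
    [1.4, 0, -0.05, 0, 0, 0],
    [2.2, 0, -0.05, 0, 0, 0],
    [3, 0, -0.05, 0, 0, 0],
    [3.8, 0, -0.05, 0, 0, 0],
    [4.6, 0, -0.05, 0, 0, 0],
    [5.4, 0, -0.05, 0, 0, 0],
    [6.2, -0.02, -0.05, 0, 0, 0],
    [7, -0.02, -0.05, 0, 0, 0],
    [7.8, -0.02, -0.05, 0, 0, 0],
    [8.6, -0.02, -0.05, 0, 0, 0],
    [9.4, -0.02, -0.05, 0, 0, 0],
    [10.2, -0.02, -0.05, 0, 0, 0],
    [11, -0.03, -0.05, 0, 0, 0],
    [11.8, -0.03, -0.05, 0, 0, 0],
    [12.5, -0.03, -0.05, 0, 0, 0],
    [13, -0.03, -0.05, 0, 0, 0],
    [13.3, -0.03, -0.05, 0, 0, 0],
    [13.4, -0.03, -0.05, 0, 0, 0],
  ],
)

```text
time_s: 59.15
tcp_pos: [0.6108, -0.0701, 0.1092]
orientation: [3.141, -0.0, 1.571]
wrist_force: [-2.9, -3.3, 6.2]
opening: 0.0207
```

Request:
servo_tool(
  moves=[
    [0.2, 0, 0, 0, 0, 0],
    [0.7, 0, 0, 0, 0, 0],
    [1.3, 0, 0, 0, 0, 0],
    [2, 0, 0, 0, 0, 0],
    [2.7, 0, 0, 0, 0, 0],
    [3.4, 0, 0, 0, 0, 0],
    [4.1, 0, 0, 0, 0, 0],
    [4.8, 0, 0, 0, 0, 0],
    [5.5, -0.02, 0, 0, 0, 0],
    [6.2, -0.02, 0, 0, 0, 0],
    [6.8, -0.02, 0, 0, 0, 0],
    [7.4, -0.02, 0, 0, 0, 0],
    [7.9, -0.02, 0, 0, 0, 0],
    [8.4, -0.02, 0, 0, 0, 0],
    [8.7, -0.02, 0, 0, 0, 0],
    [9, -0.02, 0, 0, 0, 0],
    [9.1, -0.02, 0, 0, 0, 0],
    [9.2, -0.02, 0, 0, 0, 0],
  ],
)

```text
time_s: 60.95
tcp_pos: [0.6105, 0.0217, 0.1092]
orientation: [3.142, 0.0, 1.571]
wrist_force: [-2.4, -3.1, 5.8]
opening: 0.0207
```

Request:
servo_tool(
  moves=[
    [0.1, 0, 0, 0, 0, 0],
    [0.2, 0, 0, 0, 0, 0],
    [0.3, 0, 0, 0, 0, 0],
    [0.4, 0, 0, 0, 0, 0],
    [0.45, 0, 0, 0, 0, 0],
    [0.5, 0, 0, 0, 0, 0],
  ],
)

```text
time_s: 61.55
tcp_pos: [0.6105, 0.0253, 0.1092]
orientation: [3.142, 0.002, 1.571]
wrist_force: [-2.0, -18.2, 6.1]
opening: 0.0203
```

Request:
servo_tool(
  moves=[
    [0, 0, 0, 0, 0, 0],
    [0, 0, 0, 0, 0, 0],
    [0, 0, 0, 0, 0, 0],
    [0, 0, 0, 0, 0, 0],
    [0, 0, 0, 0, 0, 0],
    [0, 0, 0, 0, 0, 0],
    [0, 0, 0, 0, 0, 0],
    [0, 0, -3, 0, 0, 0],
    [0, 0, -7, 0, 0, 0],
    [0, 0, -11, 0, 0, 0],
    [0, 0, -15, 0, 0, 0],
    [-2, 0, -18, 0, 0, 0],
    [-6, 0, -19, 0, 0, 0],
    [-10, 0, -19, 0, 0, 0],
    [-14, 0, -19, 0, 0, 0],
    [-17, 0, -19, 0, 0, 0],
    [-18, 0, -19, 0, 0, 0],
    [-18, 0, -19, 0, 0, 0],
    [-18, 0, -19, 0, 0, 0],
  ],
  grip=0,
)

```text
time_s: 63.45
tcp_pos: [0.6105, -0.1528, 0.2988]
orientation: [-3.141, -0.0, 1.571]
wrist_force: [0.4, -0.3, 0.3]
opening: 0.0854
```

Run:
```python
from h import *
x=read_state(); print(x['time_s'],x['tcp_pos'],x['wrist_force'])
s=cam('scene'); S=cloud(s); t=bin_pose(); T=cloud(t)
def post(W): 
    m=(abs(W[...,0]-.612)<.03)&(abs(W[...,1]-.026)<.04)&(W[...,2]>.08)&(W[...,2]<.165); p=W[m]; return p.min(0),p.max(0)
print('now',post(S),'start',post(np.load('scene0.npy')))
S0=np.load('scene0.npy')
for W in(S,S0):
    for y in(.1105,.2605): m=(abs(W[...,0]-.612)<.03)&(abs(W[...,1]-y)<.02)&(W[...,2]>.085)&(W[...,2]<.104); p=W[m]; print('tube',p.min(0),p.max(0))
for y in (.11,.16,.21,.26):
    m=(abs(T[...,0]-.612)<.03)&(abs(T[...,1]-y)<.025)&(T[...,2]>.18)&(T[...,2]<.205); p=T[m]; print('pin top',len(p),p.mean(0) if len(p) else None)
cv2.imwrite('pics/s4.png',s['color']); cv2.imwrite('pics/t4.png',t['color'])
a=np.vstack([cv2.resize(s['color'][140:320,150:550],(720,324)),cv2.resize(t['color'][160:310,90:450],(720,300))[:276]]);cv2.imwrite('pics/f.png',a)
```

```text
63.45 [ 0.6105418  -0.15280627  0.29884238] [ 0.37975103 -0.25980229  0.34569167]
bin rim ((0.40621817111968994, 0.38229936361312866), (0.03315787762403488, 0.1427907943725586), 79.62040710449219) [0.3371425  0.35368383] [0.47676703 0.40161583] 133
now (array([0.60192036, 0.01504945, 0.08016599]), array([0.62636682, 0.03750637, 0.16308256])) start (array([0.60188079, 0.01567533, 0.08086901]), array([0.62655272, 0.03734915, 0.16306733]))
tube [0.60475283 0.09854628 0.08565329] [0.62631799 0.12383556 0.10397052]
tube [0.59860948 0.24862509 0.08548264] [0.62598625 0.27433918 0.10370141]
tube [0.59866103 0.09849401 0.08607802] [0.6263786  0.12381927 0.1037248 ]
tube [0.59628394 0.24871681 0.08540917] [0.62697866 0.27269789 0.10391705]
pin top 25 [0.61232195 0.11071195 0.19425692]
pin top 22 [0.61132085 0.15956613 0.19480237]
pin top 23 [0.61235234 0.20902626 0.19483667]
pin top 25 [0.61130437 0.26005766 0.19359364]
```

View pics/f.png

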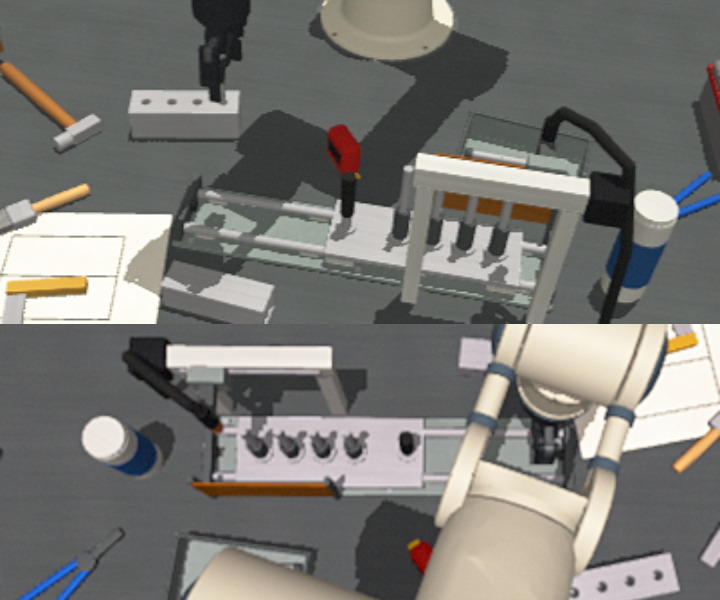

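```bash
python3 -c "
from workcell import *
print(sign_off())"
```

```text
the job is handed in; nothing more can be done
None
```

The job is handed in at about 63 s on the robot clock, done in the order asked. sign_off gives no verdict.

- **Slide out:** I drew it 0.230 m to the loading stop. The wrist force rose to 11 N there, against about 3 N of friction.
- **Finished pins:** the two that were present, in tubes 1 and 2, are lying in the parts bin. A picture after the second one went in showed both.
- **Blanks:** all four moved from the stock block into tubes 0 to 3. No contact force showed as they went in. I released each one about 1 mm above the floor of its tube and did not press it afterwards.
- **Slide home:** I pushed it home against its stop, reaching 18 N there.

**Last checks:**
- The post and tubes are within about 1 mm of their starting positions.
- All four blanks stand in their tubes, with tops about 0.194–0.199 m by camera (0.196 m expected), below the 0.212 m nozzle.
- No tool in view had moved, and the head was not touched. I did not measure the bystanders.
- In the last top view the arm partly hid the bin and the stock-block end of the bench. The bin's visible edges were where they had been.
- No check failed or disagreed.

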